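Put the piping nozzles back on their stand in order of opening

TASK

The washed piping nozzles are on the cutting board. Set each one wide end down over its own peg of the white nozzle stand so that it sits flat, in order of size: the tallest one with the finest opening on the peg next to the red carrying loop, each next peg a wider and shorter one, and the shortest and widest at the far end. Do not push the green espresso cup aside or knock it over, and leave all the nozzles standing released.

Things in the scene. Friction and masses are not known exactly. Their poses are not given: they have to be found in the camera images.
- nozzle_fine: plain steel piping nozzle, tallest, with the smallest opening of the four: 66 mm high, opening 6 mm at the top. Hollow, open at both ends, wall 2 mm; lowest 14 mm a straight collar 38 mm in outside diameter (grip here from above), then a cone up to the opening. 45 g. Origin: centre of the wide lower rim, z up. Starts wide end down on the 22 mm thick cutting board.
- nozzle_small: plain steel piping nozzle, second tallest of the four: 55 mm high, opening 12 mm at the top. Hollow, open at both ends, wall 2 mm; lowest 14 mm a straight collar 38 mm in outside diameter (grip here from above), then a cone up to the opening. 45 g. Origin: centre of the wide lower rim, z up. Starts wide end down on the 22 mm thick cutting board.
- nozzle_medium: plain steel piping nozzle, second shortest of the four: 44 mm high, opening 18 mm at the top. Hollow, open at both ends, wall 2 mm; lowest 14 mm a straight collar 38 mm in outside diameter (grip here from above), then a cone up to the opening. 45 g. Origin: centre of the wide lower rim, z up. Starts wide end down on the 22 mm thick cutting board.
- nozzle_wide: plain steel piping nozzle, shortest, with the largest opening of the four: 33 mm high, opening 24 mm at the top. Hollow, open at both ends, wall 2 mm; lowest 14 mm a straight collar 38 mm in outside diameter (grip here from above), then a cone up to the opening. 45 g. Origin: centre of the wide lower rim, z up. Starts wide end down on the 22 mm thick cutting board.
- peg_1: one of four equal upright steel pegs, 7 mm thick, 24 mm high, in a row 62 mm apart along the fixed white plastic nozzle stand (310 x 70 mm). Origin: foot of the peg on the stand's top face, 24 mm above the worktop; z up, y along the row, x across it. The numbers do not tell the place in the row.
- peg_2: one of four equal upright steel pegs, 7 mm thick, 24 mm high, in a row 62 mm apart along the fixed white plastic nozzle stand (310 x 70 mm). Origin: foot of the peg on the stand's top face, 24 mm above the worktop; z up, y along the row, x across it. The numbers do not tell the place in the row.
- peg_3: one of four equal upright steel pegs, 7 mm thick, 24 mm high, in a row 62 mm apart along the fixed white plastic nozzle stand (310 x 70 mm). Origin: foot of the peg on the stand's top face, 24 mm above the worktop; z up, y along the row, x across it. The numbers do not tell the place in the row.
- peg_4: one of four equal upright steel pegs, 7 mm thick, 24 mm high, in a row 62 mm apart along the fixed white plastic nozzle stand (310 x 70 mm). Origin: foot of the peg on the stand's top face, 24 mm above the worktop; z up, y along the row, x across it. The numbers do not tell the place in the row.
- carry_loop: steel wire carrying loop with a red sleeve, 53 mm high, 48 mm wide across the row, fixed at one end (either) of the nozzle stand, 50 mm from the nearest peg. Origin: on the stand's top face (24 mm above the worktop), on the line of the pegs; x across the row, y along it, z up; the pegs may lie to its +y or its -y.
- espresso_cup_a: loose green and white espresso cup, 65 mm across, 91 mm with its handle (to its -y), 55 mm high, on the worktop on the robot's side of the nozzle stand. Origin: underside, midway between the handle's end and the far wall. Also near, fixed and not listed: a display case 0.4 m high beyond x = 0.60 m, from y = -0.21 to 0.27 m; low things nearer than x = 0.28 m.
Things that resemble listed ones, but are neither listed nor needed, are in the scene too. Leave any blue look-alike of the nozzle_medium alone.

How it is judged:
By the outcome, as a careful person would: the job done as asked, in the order asked, and still so for the second after the job is handed in, with the robot touching nothing.
It also fails if it takes over 102 s, if anything falls off the work surface, if the arm or the gripper's body presses on something with over 40 N, if the wrist force passes 120 N, or if a joint passes its speed limit or range.

ROBOT

A 6-joint arm with a two-finger parallel gripper is mounted at the origin on the work surface; the furniture and walls round the work are solid. World frame = base frame: x ahead of the robot, y to its left, z up, the work surface at z = 0. Lengths are in m, angles in degrees, forces in N, time in s.
With the tool pointing down it reaches from about 0.375 to 0.75 m from the base axis. Payload 9 kg.
Tool frame: the origin (TCP) lies where the fingers leave the gripper's body, on its centre line; the fingertips stand 73 mm ahead of it and the grasp point (between the pads) lies 54 mm ahead of it (robot.tip_reach is the distance from the TCP to the fingertips, in m); z points along the fingers, y is the direction in which the jaws open and shut (so a half turn about z gives the same grasp; the last joint's range is limited). The gripper opens to 85 mm and grips with 20 to 120 N. Pads are 22 mm wide; open, the fingers measure 114 mm over their backs; the gripper's body (76 mm by 85 mm) begins 54 mm behind the grasp point. The pads swing forward as they close: fully open they stand 13 mm farther back than shut.
Start: joints at [60.522, 5.964, 5.575, 89.605, 0, 77.527], TCP at [0.175, 0.574, 0.304] pointing down, gripper open.
Joint ranges: [-171.21, 171.21], [-48.23, 106.86], [-62.78, 66.21], [-105.2, 120.99], [-86.42, 89.51], [-180, 180]. Speed limits (degrees/s): [127.2, 127.2, 147.25, 180, 180, 180].

INTERFACE

Orientations are given as [roll, pitch, yaw] about the fixed x, y, z axes, in that order (R = Rz(yaw) Ry(pitch) Rx(roll)).
In Python, from plant import robot gives the robot as it stands. Calls block until the motion is done:
- robot.move_pose(position, orientation): joint-space move of the TCP to a pose.
- robot.line_to(position, vel=0.15, rotation=None, guard=None): straight line of the TCP; rotation=None keeps the orientation; vel is the mean speed in m/s. With guard (N) it stops when the force on the tool has changed by that much, and returns True; else False.
- robot.goto_joints(angles): joint-space move.
- robot.set_gripper(opening): finger opening in m; the grip force is fixed at half the most; returns when the fingers have stopped.
- robot.pause(seconds).
- robot.ik(position, orientation): joint angles nearest the present ones, or None.
- robot.observe(): the state.
- robot.grab_frame(name): name is "side" or "top" or "wrist"; returns the picture (420x560x3 uint8, blue, green, red); there is no depth.
- robot.get_calibration(name): a dict with "vertical_fov" (degrees; the focal length in pixels is half the picture's height over the tangent of half this angle, whatever the lens; pixels are square), "cx", "cy" (the principal point, pixels), "k1" (the pictures are not rectified: a ray, as slopes to the right and down, at radius r is drawn at 1 + k1 r^2 times it, then the intrinsics apply), "rvec" (rotation vector, rad) and "tvec" (3), from world to camera coordinates, as OpenCV has them. Camera axes: x right, y down, z forward; pixel columns grow to the right and rows downward; lengths in m; the calibration is good to about 2 mm. A picture is of the moment at which its call begins: read the wrist's pose just before it. get_calibration takes no time and is no camera call; for the wrist camera it gives the pose at the moment of the call.
A pose or a line that the arm cannot do raises robot.IKError and nothing moves.
- robot.job_done(): hands the job in, once; it reports no verdict.
The state is a dict: "time": time; "q": joint angles; "qvel": joint speeds; "joint_torque": joint torques, N m; "tool_pos": TCP position; "tcp_rot": TCP orientation; "ft_force": force on the tool from outside, world axes, zero at the start; "torque": the same for the moment, N m; "gripper_width": finger opening in m.
Only numpy, scipy, OpenCV 4.12 (cv2) and the standard library are available. Lean on these libraries where they do the work, as an engineer would, in place of code of your own. Each camera call takes 0.05 s, during which the arm holds its last target.

## Working session

There is one attempt and no reset: what is moved stays moved. The work goes in short steps, each a Python script; the robot and the scene stay as the last script left them, time stands still between calls to the robot, and variables do not carry over. Pictures are saved under pics/ and viewed, and the job is handed in when it is done.

```bash
mkdir -p pics; ls; python3 - <<'E'
from plant import robot
import cv2
for n in("top","side","wrist"):
    c=robot.get_calibration(n); print(n,c)
    cv2.imwrite(f"pics/{n}0.png",robot.grab_frame(n))
print(robot.observe()["time"])
E
```

```text
pics
top {'vertical_fov': 42.88658521648404, 'cx': 282.27374260111003, 'cy': 213.15338776542072, 'k1': -0.14907467468445565, 'rvec': array([ 2.18665679, -2.14543825,  0.11943708]), 'tvec': array([-0.04483121,  0.4461705 ,  1.14759368])}
side {'vertical_fov': 49.73471072364059, 'cx': 287.8967284757534, 'cy': 215.59301871920272, 'k1': 0.05221209496486176, 'rvec': array([ 2.01701361, -0.63893661,  0.36703613]), 'tvec': array([-0.40311932,  0.171224  ,  0.78170504])}
wrist {'vertical_fov': 70.58102948643888, 'cx': 277.0762287668276, 'cy': 207.83050426988382, 'k1': -0.027807735210598303, 'rvec': array([-2.30491234, -1.70397116, -0.27808947]), 'tvec': array([-0.59913876, -0.04058316,  0.38126455])}
0.15
```

View pics/top0.png

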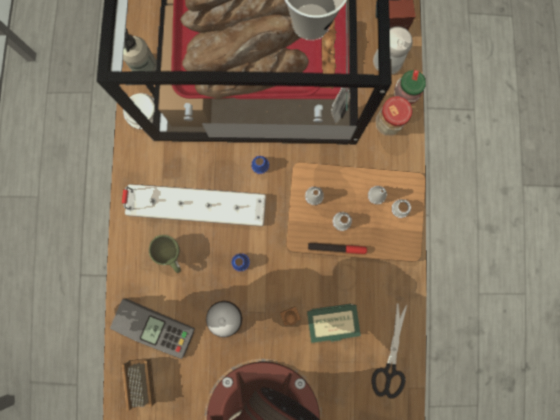

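View pics/side0.png

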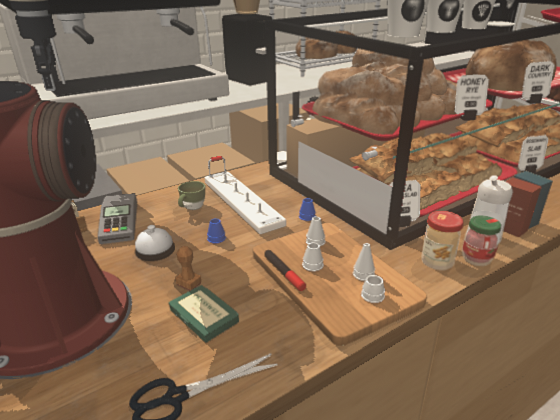

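View pics/wrist0.png

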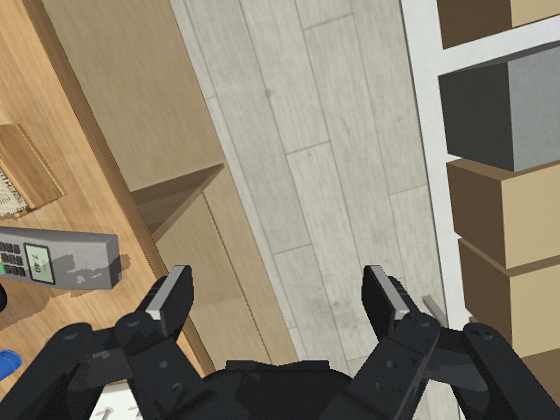

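```bash
cat > h.py <<'E'
import numpy as np, cv2
from plant import robot
def cam(n,c=None):
    c=c or robot.get_calibration(n)
    f=210/np.tan(np.radians(c["vertical_fov"]/2))
    K=np.array([[f,0,c["cx"]],[0,f,c["cy"]],[0,0,1]])
    return K,np.array([c["k1"],0,0,0,0]),np.array(c["rvec"]),np.array(c["tvec"])
def proj(C,P):
    K,d,r,t=C
    return cv2.projectPoints(np.atleast_2d(np.array(P,float)),r,t,K,d)[0][:,0]
def ray(C,uv):
    K,d,r,t=C; R=cv2.Rodrigues(r)[0]
    x=cv2.undistortPoints(np.array(uv,float).reshape(-1,1,2),K,d)[:,0]
    D=np.c_[x,np.ones(len(x))]@R
    return -R.T@t,D
def plane(C,uv,z):
    o,D=ray(C,uv); return o+D*((z-o[2])/D[:,2])[:,None]
E
python3 - <<'E'
from h import *
T=cam("top");S=cam("side")
im=cv2.imread("pics/top0.png");si=cv2.imread("pics/side0.png")
a=cv2.resize(im[140:290,100:440],None,fx=2.3,fy=2.3,interpolation=cv2.INTER_CUBIC)
cv2.imwrite("pics/topc.png",a)
cv2.imwrite("pics/sidec.png",cv2.resize(si[140:340,180:440],None,fx=3,fy=3,interpolation=cv2.INTER_CUBIC))
print(plane(T,[(153,201),(181,203),(209,205),(237,207),(125,197)],.048).round(3))
print(plane(T,[(315,195),(342,222),(377,194),(402,208)],.05).round(3))
print("blue,cup",plane(T,[(260,165),(240,262),(165,250)],.03).round(3))
E
```

```text
[[0.466 0.245 0.048]
 [0.462 0.183 0.048]
 [0.459 0.122 0.048]
 [0.456 0.061 0.048]
 [0.473 0.307 0.048]]
[[ 0.485 -0.106  0.05 ]
 [ 0.428 -0.165  0.05 ]
 [ 0.49  -0.24   0.05 ]
 [ 0.46  -0.295  0.05 ]]
blue,cup [[0.552 0.015 0.03 ]
 [0.338 0.053 0.03 ]
 [0.361 0.218 0.03 ]]
```

View pics/topc.png

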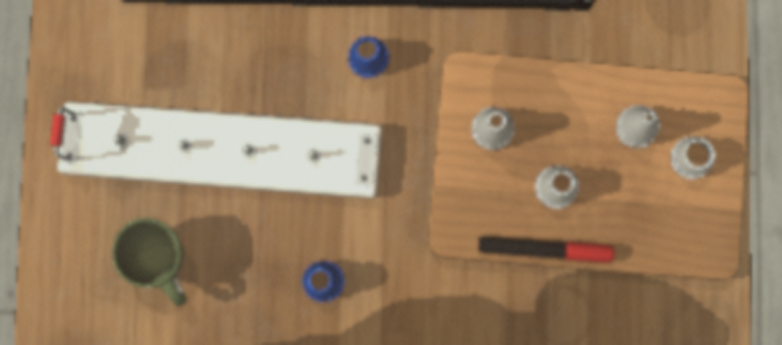

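View pics/sidec.png

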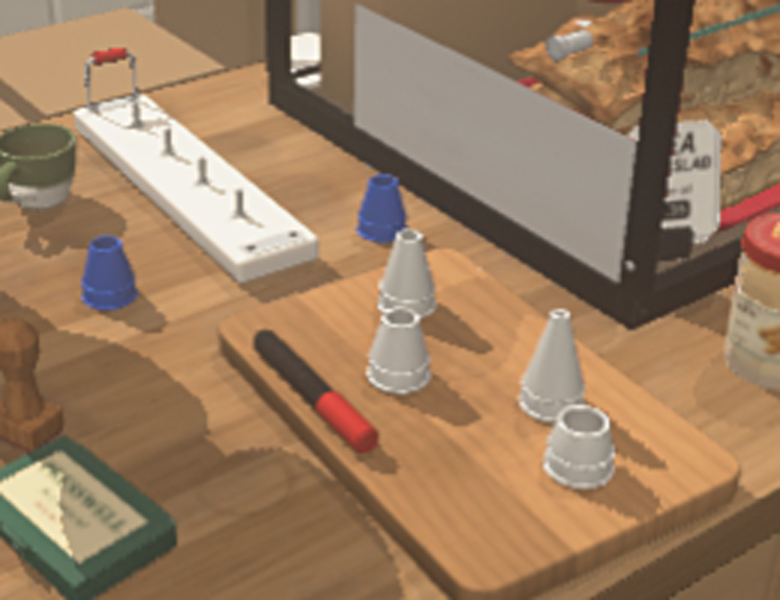

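Candidates: steel ones in the top view at (315,195) small, (342,220) medium, (377,194) fine and (402,208) wide. The blue look-alikes at (260,165) and (240,262) stay where they are. The crops agree: the side view shows the fine one tallest at (365,260) and the wide one shortest at (374,288). The red loop is at the left (+y) end of the stand, at (125,197).

```bash
python3 - <<'E'
from h import *
T=cam("top");S=cam("side")
def tri(a,b):
    o1,d1=ray(T,[a]);o2,d2=ray(S,[b]);d1=d1[0];d2=d2[0]
    s=np.linalg.lstsq(np.c_[d1,-d2],o2-o1,rcond=None)[0]
    p,q=o1+s[0]*d1,o2+s[1]*d2
    return (p+q)/2,np.linalg.norm(p-q)
for n,h,a,b in [("small",.055,(315.7,192.6),(316.3,217.7)),("medium",.044,(344.3,219.6),(313.7,245.3)),("fine",.066,(383.5,190.9),(366.7,244.7)),("wide",.033,(403.9,207),(375,278.3))]:
    p,e=tri(a,b); print(n,p.round(4),"gap",round(e,4),"expect z",.022+h, "top",plane(T,[a],.022+h).round(4)[0,:2],"side",plane(S,[b],.022+h).round(4)[0,:2])
# pegs tips: top crop and side crop
pt=[((119),(140)),(187,146),(250,151),(315,155)]
ps=[(136,101),(168,130),(202,159),(239,192)]
for a,b in zip(pt,ps):
    a=(a[0]/2.3+100,a[1]/2.3+140);b=(b[0]/3+180,b[1]/3+140)
    p,e=tri(a,b); print("peg",p.round(4),round(e,4))
im=cv2.imread("pics/top0.png")
# stand white mask corners
hsv=cv2.cvtColor(im,cv2.COLOR_BGR2HSV);m=((hsv[...,1]<30)&(hsv[...,2]>170)).astype(np.uint8)
m[:, :110]=0;m[:175]=0;m[235:]=0;m[:,280:]=0
c=max(cv2.findContours(m,0,1)[0],key=cv2.contourArea);r=cv2.minAreaRect(c);box=cv2.boxPoints(r)
P=plane(T,box,.024);print(P.round(3),P.mean(0).round(4))
print("knife",plane(T,[(308,242),(308,252),(367,246),(367,254)],.03).round(3))
print("cup",plane(T,[(164,236),(178,250),(178,270),(150,250)],.055).round(3))
print(robot.observe()["tcp_rot"],robot.observe()["gripper_width"],robot.tip_reach)
E
```

```text
small [ 0.4864 -0.1062  0.0807] gap 0.0023 expect z 0.077 top [ 0.486  -0.1058] side [ 0.4915 -0.1017]
medium [ 0.4319 -0.1681  0.0691] gap 0.0024 expect z 0.066 top [ 0.4312 -0.1678] side [ 0.436  -0.1649]
fine [ 0.4904 -0.2468  0.0911] gap 0.0001 expect z 0.088 top [ 0.4909 -0.2474] side [ 0.4938 -0.2435]
wide [ 0.4623 -0.2977  0.061 ] gap 0.0029 expect z 0.055 top [ 0.462  -0.2981] side [ 0.4698 -0.2929]
peg [0.4673 0.2462 0.0499] 0.004
peg [0.4624 0.1814 0.0496] 0.0031
peg [0.459  0.1217 0.0489] 0.0035
peg [0.456  0.0609 0.0473] 0.0022
[[0.438 0.312 0.024]
 [0.506 0.31  0.024]
 [0.488 0.004 0.024]
 [0.42  0.008 0.024]] [0.4631 0.1587 0.024 ]
knife [[ 0.384 -0.093  0.03 ]
 [ 0.363 -0.094  0.03 ]
 [ 0.378 -0.222  0.03 ]
 [ 0.361 -0.222  0.03 ]]
cup [[0.39  0.216 0.055]
 [0.36  0.184 0.055]
 [0.318 0.183 0.055]
 [0.359 0.245 0.055]]
[-1.79941585e+02 -1.18215550e-02  1.62993906e+02] 0.08529215212371972 0.0726
```

```bash
python3 - <<'E'
from h import *
print(robot.ik([.4864,-.1062,.22],[180,0,86.5]),robot.ik([.4864,-.1062,.22],[180,0,-93.5]))
print(robot.ik([.46,.245,.2],[180,0,86.5]),robot.ik([.46,.245,.22],[180,0,-93.5]))
robot.set_gripper(.06);print(robot.tip_reach,robot.observe()["gripper_width"],robot.observe()["time"])
q=robot.ik([.455,-.18,.27],[180,0,86.5]);print(q)
robot.move_pose([.455,-.18,.27],[180,0,86.5])
c=robot.get_calibration("wrist");C=cam("wrist",c)
im=robot.grab_frame("wrist");cv2.imwrite("pics/w1.png",im)
o=robot.observe();print(o["tool_pos"],o["time"],-cv2.Rodrigues(C[2])[0].T@C[3])
for n,p in dict(small=[.4864,-.1062,.077],medium=[.4315,-.168,.066],fine=[.4906,-.247,.088],wide=[.462,-.298,.055]).items(): print(n,proj(C,p))
E
```

```text
[-27.40534203 -12.06426675 -20.58370369  81.48056306   0.
  66.09465797] [ -27.40534203  -12.06426675  -20.58370369   81.48056306    0.
 -113.90534203]
[ 13.64143989  -7.52787102 -18.60302664  78.92484438   0.
 107.14143989] [ 13.64143989  -7.85046153 -16.81556968  81.03489185   0.
 -72.85856011]
0.0726 0.059696988926346624 0.525
[-36.94274394 -13.78304946 -16.87851667  86.90453279   0.
  56.55725606]
[ 0.45524383 -0.17950154  0.27004474] 3.4083 [ 0.45980952 -0.09736537  0.34038859]
small [[308.95720437 116.87662685]]
medium [[252.04876552 187.5660024 ]]
fine [[318.36900357 268.86720277]]
wide [[289.89473566 294.85092372]]
```

View pics/w1.png

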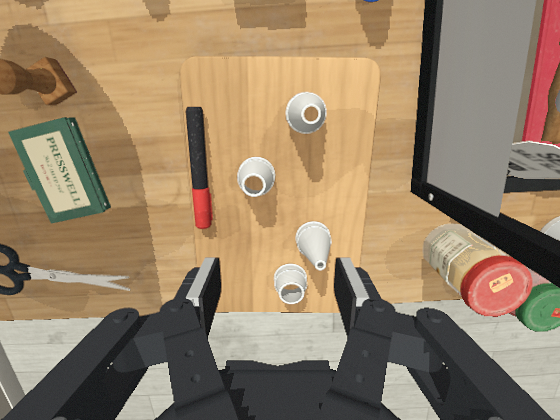

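```bash
python3 - <<'E'
from h import *
C=cam("wrist");im=cv2.imread("pics/w1.png")
cv2.imwrite("pics/w1c.png",cv2.resize(im[80:320,220:350],None,fx=2.5,fy=2.5,interpolation=cv2.INTER_CUBIC))
for n,h,a in [("small",.077,(312,114)),("medium",.066,(254,183.5)),("fine",.088,(320,265.5)),("wide",.055,(291,293))]:
    print(n,plane(C,[a],h).round(4))
E
```

```text
small [[ 0.489 -0.104  0.077]]
medium [[ 0.4337 -0.1641  0.066 ]]
fine [[ 0.4922 -0.2434  0.088 ]]
wide [[ 0.4634 -0.2956  0.055 ]]
```

View pics/w1c.png

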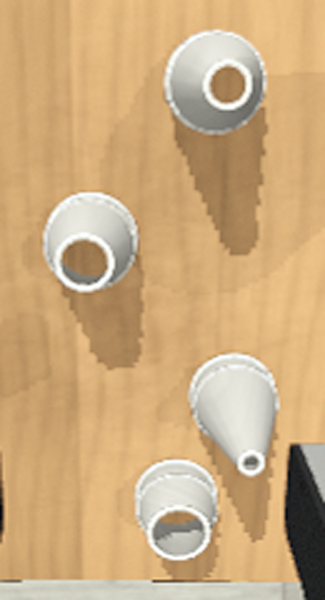

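```bash
cat >> h.py <<'E'
def st(s):
    o=robot.observe(); print(s,"t",round(o["time"],1),"pos",np.round(o["tool_pos"],4),"F",np.round(o["ft_force"],1),"w",round(o["gripper_width"],4)); return o
def shot(n,name="wrist"):
    C=cam(name);cv2.imwrite(f"pics/{n}.png",robot.grab_frame(name));np.save(f"pics/{n}.npy",np.array(C,dtype=object),allow_pickle=True)
def pick(x,y,yaw,zt=.0976,op=.062):
    robot.set_gripper(op)
    robot.move_pose([x,y,.20],[180,0,yaw])
    g=robot.line_to([x,y,zt],vel=.12,guard=10);st(f"down guard {g}")
    robot.set_gripper(.0);st("closed")
    robot.line_to([x,y,.22],vel=.15);st("up")
E
python3 - <<'E'
from h import *
pick(.4915,-.245,86.5)
robot.move_pose([.44,.15,.25],[180,0,86.5]);shot("w2");shot("t2","top");st("over")
E
```

```text
down guard False t 5.1 pos [ 0.492  -0.2453  0.0986] F [-0.2 -0.6  0.5] w 0.062
closed t 5.5 pos [ 0.492  -0.2455  0.0989] F [-1.7  1.   6.4] w 0.0356
up t 6.5 pos [ 0.4911 -0.2447  0.2188] F [ 1.5 -0.5 -1.2] w 0.0354
over t 8.0 pos [0.4404 0.1492 0.2498] F [-0.   0.6 -0.7] w 0.0353
```

View pics/w2.png

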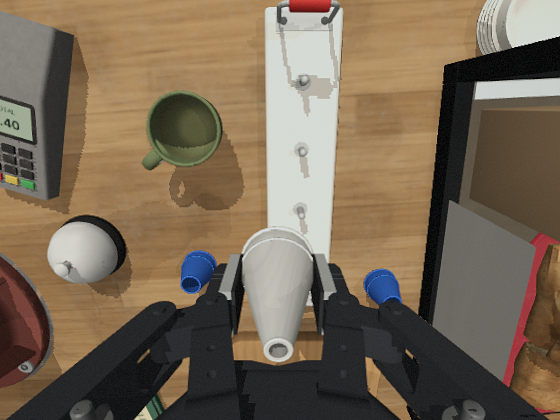

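```bash
python3 - <<'E'
from h import *
shot("s2","side"); im=cv2.imread("pics/s2.png")
S=cam("side");print(proj(S,[[.44,.149,.25],[.44,.149,.177]]))
u,v=proj(S,[.44,.149,.2])[0].astype(int)
cv2.imwrite("pics/s2c.png",cv2.resize(im[max(v-80,0):v+80,u-80:u+80],None,fx=3.7,fy=3.7,interpolation=cv2.INTER_CUBIC))
C=cam("wrist");print("pegs tips",plane(C,[(303,80),(302,150),(300.5,210)],.048).round(4))
E
```

```text
[[228.00512591 107.54870789]
 [230.28731005 139.79450346]]
pegs tips [[0.4684 0.2525 0.048 ]
 [0.4653 0.1936 0.048 ]
 [0.4617 0.1359 0.048 ]]
```

View pics/s2c.png

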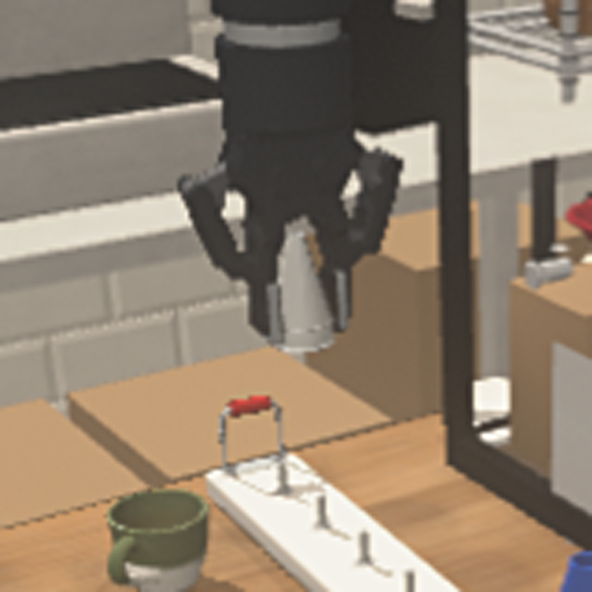

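```bash
python3 - <<'E'
from h import *
im=cv2.imread("pics/w2.png")
cv2.imwrite("pics/w2c.png",cv2.resize(im[60:260,240:360],None,fx=3,fy=3,interpolation=cv2.INTER_CUBIC))
E
```

```text
(no output)
```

View pics/w2c.png

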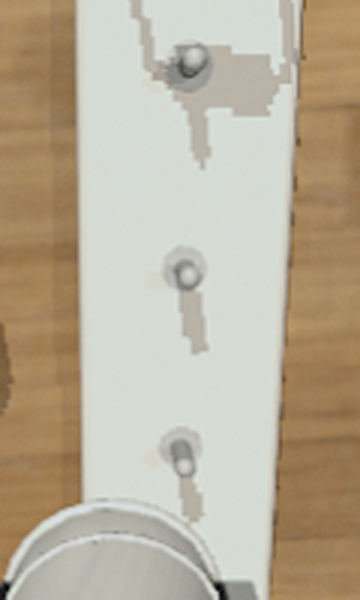

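```bash
python3 - <<'E'
from h import *
C=cam("wrist");print("tips",plane(C,[(304.3,79),(302.3,151),(302,215.3)],.048).round(4));print("bases",plane(C,[(302.3,82.7),(301.7,149.3),(300.3,209.3)],.024).round(4))
T=cam("top");im=cv2.imread("pics/top0.png")
cv2.imwrite("pics/pegs.png",cv2.resize(im[180:225,120:270],None,fx=5,fy=5,interpolation=cv2.INTER_CUBIC))
E
```

```text
tips [[0.4695 0.2533 0.048 ]
 [0.4656 0.1926 0.048 ]
 [0.463  0.1304 0.048 ]]
bases [[0.4697 0.2521 0.024 ]
 [0.4668 0.1909 0.024 ]
 [0.463  0.1283 0.024 ]]
```

View pics/pegs.png

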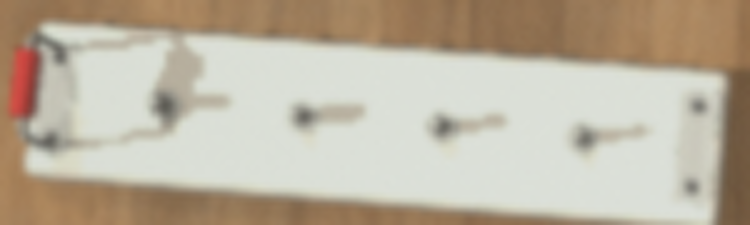

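```bash
python3 - <<'E'
from h import *
T=cam("top")
b=[(152.9,200.5),(180.3,203.3),(207.9,205.1),(236.5,207.5)]
print(plane(T,b,.024).round(4),plane(T,b,.04).round(4))
W=cam("wrist");print("wrist cam",-cv2.Rodrigues(W[2])[0].T@W[3],"top cam",-cv2.Rodrigues(T[2])[0].T@T[3])
# side tips, bases
S=cam("side");ps=[(136,101),(168,130),(202,159),(239,192)];pb=[(137,125),(169,154),(203,184),(240,217)]
f=lambda L:[(a/3+180,c/3+140) for a,c in L]
print("side tip",plane(S,f(ps),.048).round(4));print("side base",plane(S,f(pb),.024).round(4))
# nozzle carried: collar rim in top pic t2 & TCP check
E
```

```text
[[0.4697 0.2509 0.024 ]
 [0.4645 0.1892 0.024 ]
 [0.4617 0.1277 0.024 ]
 [0.4575 0.0645 0.024 ]] [[0.4676 0.247  0.04  ]
 [0.4626 0.1861 0.04  ]
 [0.4597 0.1255 0.04  ]
 [0.4557 0.0631 0.04  ]]
wrist cam [0.44516775 0.23134337 0.32014661] top cam [ 0.31973958 -0.0358829   1.1893394 ]
side tip [[0.471  0.2491 0.048 ]
 [0.4654 0.1836 0.048 ]
 [0.4615 0.1225 0.048 ]
 [0.4564 0.0593 0.048 ]]
side base [[0.4715 0.2518 0.024 ]
 [0.4667 0.1872 0.024 ]
 [0.4628 0.1253 0.024 ]
 [0.4585 0.0628 0.024 ]]
```

```bash
cat >> h.py <<'E'
PEG={"fine":(.470,.2515),"small":(.466,.1895),"medium":(.462,.1275),"wide":(.458,.0655)}
def place(n,op=.062,dx=0,dy=0):
    x,y=PEG[n];x+=dx;y+=dy
    robot.move_pose([x,y,.19],[180,0,86.5]);robot.pause(.2)
    p=robot.observe()["tool_pos"];ex,ey=x-p[0],y-p[1];print("err",round(ex,4),round(ey,4))
    x+=ex;y+=ey
    g0=robot.line_to([x,y,.115],vel=.12,guard=12)
    g=robot.line_to([x,y,.096],vel=.025,guard=5);st(f"set guard {g0} {g}")
    robot.set_gripper(op);st("open")
    robot.line_to([x,y,.21],vel=.15);st("away")
E
python3 - <<'E'
from h import *
place("fine")
shot("s3","side");shot("w3")
im=cv2.imread("pics/s3.png");cv2.imwrite("pics/s3c.png",cv2.resize(im[140:340,180:440],None,fx=3,fy=3,interpolation=cv2.INTER_CUBIC))
E
```

```text
err -0.0006 0.0008
set guard False True t 10.2 pos [0.4694 0.2523 0.1009] F [-0.8 -0.8  4.4] w 0.0351
open t 10.6 pos [0.4689 0.2522 0.1002] F [ 0.2  0.4 -0.2] w 0.0618
away t 11.4 pos [0.469  0.2522 0.209 ] F [ 0.  -0.4  0.2] w 0.0618
```

View pics/s3c.png

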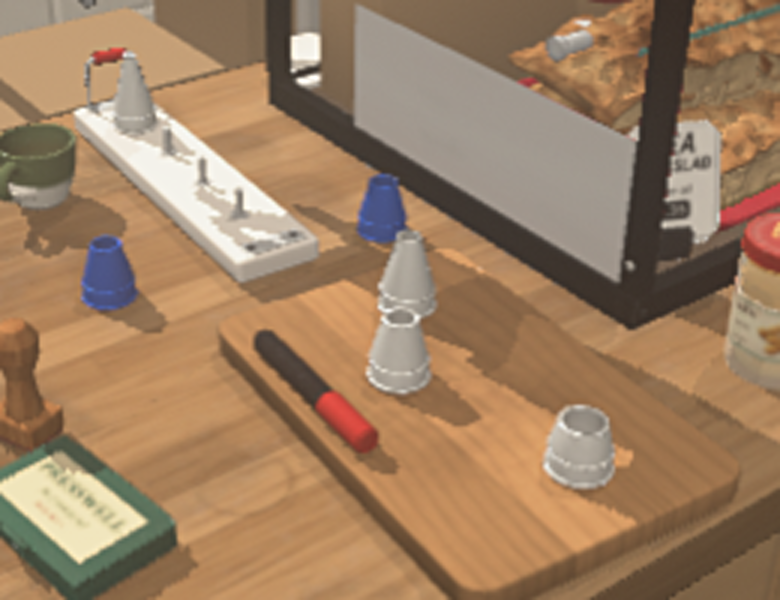

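View pics/w3.png

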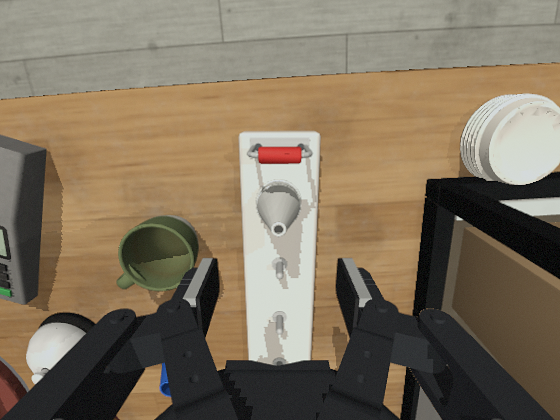

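```bash
python3 - <<'E'
from h import *
pick(.488,-.104,86.5); place("small")
shot("w4");shot("t4","top")
pick(.433,-.1655,-3.5);st("x")
shot("w4b")
E
```

```text
down guard False t 14.1 pos [ 0.4885 -0.1041  0.0984] F [ 0.4 -0.4  0.2] w 0.0622
closed t 14.5 pos [ 0.4887 -0.1044  0.0987] F [ 0.4 -0.2  7.2] w 0.0344
up t 15.4 pos [ 0.4876 -0.1038  0.2188] F [-0.2  0.4  0.3] w 0.0344
err -0.0005 0.001
set guard False True t 18.1 pos [0.4655 0.1905 0.1006] F [0.1 0.2 5.5] w 0.0347
open t 18.5 pos [0.4649 0.1904 0.0999] F [ 0.3 -0.7  0.1] w 0.0619
away t 19.4 pos [0.465  0.1905 0.2089] F [-0.5 -0.4 -0. ] w 0.0621
down guard False t 22.0 pos [ 0.4334 -0.1657  0.0984] F [ 0.6 -0.7  0.9] w 0.0622
closed t 22.4 pos [ 0.4336 -0.1659  0.0989] F [-1.7  1.4  7.5] w 0.036
up t 23.4 pos [ 0.4326 -0.1653  0.2189] F [ 0.  -0.5 -0.5] w 0.0353
x t 23.4 pos [ 0.4326 -0.1653  0.2189] F [ 0.  -0.5 -0.5] w 0.0353
```

View pics/w4.png

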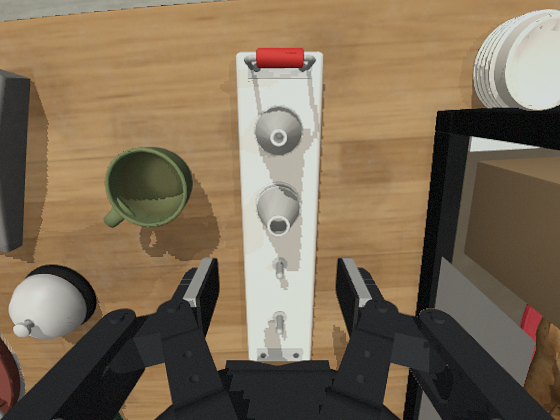

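View pics/w4b.png

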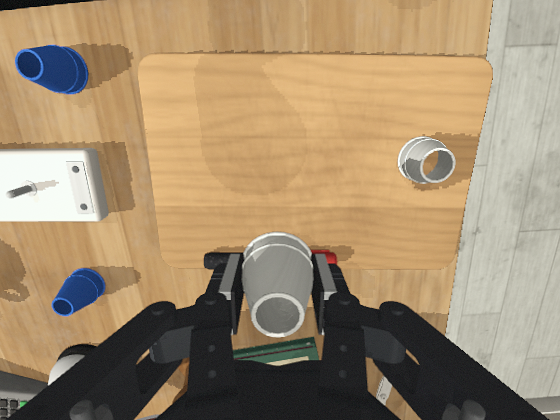

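```bash
python3 - <<'E'
from h import *
place("medium")
pick(.4635,-.2965,86.5); place("wide")
robot.move_pose([.40,-.15,.30],[180,0,86.5])
st("end");shot("s5","side");shot("t5","top")
im=cv2.imread("pics/s5.png");cv2.imwrite("pics/s5c.png",cv2.resize(im[140:260,170:330],None,fx=4.8,fy=4.8,interpolation=cv2.INTER_CUBIC))
im=cv2.imread("pics/t5.png");cv2.imwrite("pics/t5c.png",cv2.resize(im[150:290,100:290],None,fx=4,fy=4,interpolation=cv2.INTER_CUBIC))
E
```

```text
err -0.0003 0.001
set guard False True t 26.1 pos [0.4617 0.1285 0.1009] F [-0.5 -0.4  3.4] w 0.0357
open t 26.5 pos [0.4611 0.1285 0.1003] F [ 0.7 -0.3 -0.1] w 0.0621
away t 27.4 pos [0.4613 0.1284 0.209 ] F [-1.3  1.  -0.3] w 0.062
down guard False t 30.1 pos [ 0.4639 -0.2968  0.0985] F [ 0.8 -1.2  0.1] w 0.0623
closed t 30.5 pos [ 0.464 -0.297  0.099] F [-0.8  1.2  6.5] w 0.035
up t 31.5 pos [ 0.4632 -0.2962  0.2188] F [-0.2 -0.4 -0.6] w 0.0357
err -0.0003 0.0008
set guard False True t 34.4 pos [0.4577 0.0663 0.1009] F [-0.1 -0.2  4.8] w 0.0353
open t 34.8 pos [0.4572 0.0664 0.1003] F [0.5 0.6 0.5] w 0.0619
away t 35.6 pos [0.4573 0.0664 0.209 ] F [ 0.8 -0.5  0. ] w 0.0618
end t 36.6 pos [ 0.4001 -0.1493  0.2992] F [0.6 0.7 0.6] w 0.0619
```

View pics/s5c.png

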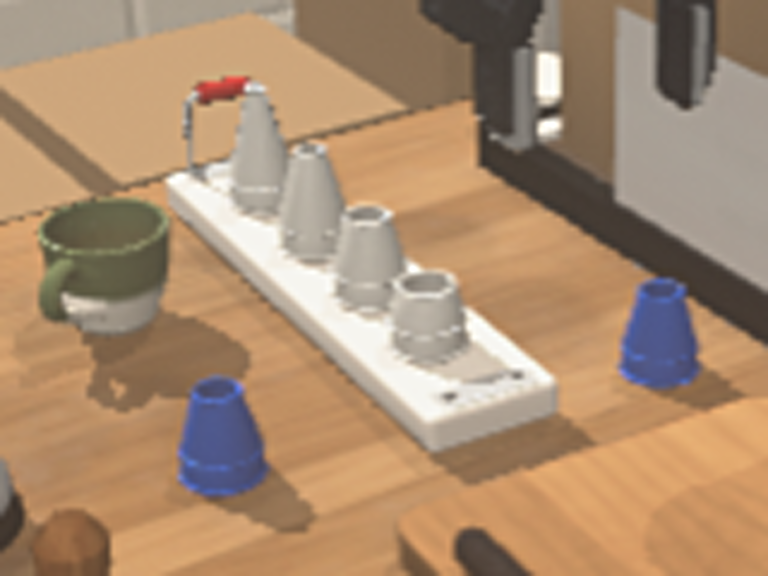

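View pics/t5c.png

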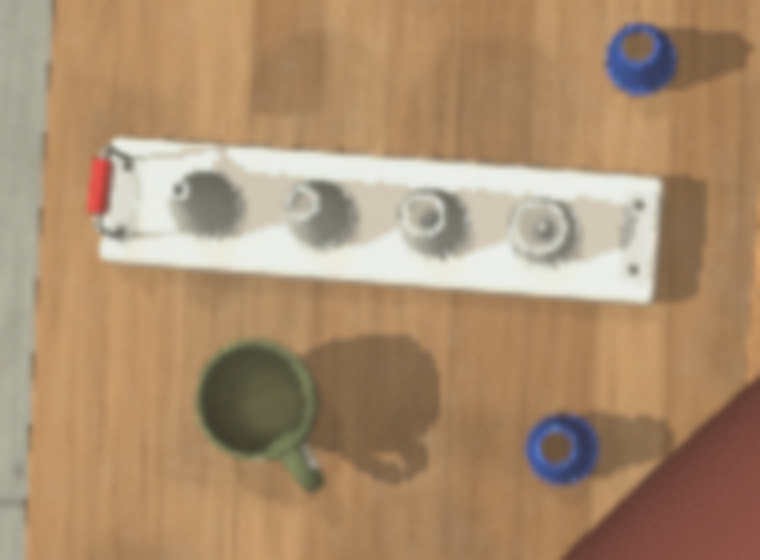

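All four nozzles stand upright on the stand in falling height from the loop, at side-crop pixels (260,150), (312,205), (370,260) and (430,320). In the top view the pegs show inside the medium (428,215) and wide (543,230) openings. The cup and the blue nozzles are where they were.

```bash
python3 - <<'E'
from h import *
robot.pause(.5);st("final");robot.job_done()
E
```

```text
final t 37.2 pos [ 0.4    -0.1499  0.3   ] F [ 0.1 -0.3 -0.2] w 0.0619
the job is handed in; nothing more can be done
```

I set the four steel nozzles over the pegs in order from the red loop: fine, small, medium, wide. All were released, and I handed the job in at 37 s of the 102 s allowed.

- **Seating:** each nozzle touched down at the same height (TCP about 0.101 m) with 3–6 N. The last side and top pictures show all four upright, with the pegs visible inside the medium and wide openings. I could not see the pegs inside the fine and small ones, so for those I rely on the matching touchdown height and upright stance.
- **Surroundings:** the pictures show the green cup, the blue look-alikes and the knife undisturbed.
- **Disagreements:** the camera views differed by 2–8 mm on the nozzle positions, and by up to about 4 mm on the peg feet once I used those instead of the tips. The gripper read about 35 mm on the 38 mm collars, and the wrist force rose 6–7 N each time it closed on the board. Neither affected the result as far as I could see.

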